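# Set out the pH calibration station

## Task

Set out the bench for a pH calibration: stand the white sample beaker in the middle of the stirrer's plate, and stand the green rinse beaker in the end bay of the four-bay tray that is nearest the stirrer, so that it lies between the stirrer and the buffers. The yellow buffer goes in the bay next to the rinse beaker, the blue buffer in the bay at the far end, and the red buffer between the yellow and the blue. Keep everything upright, stand each item flat and free of the hand, and leave the wash bottle and the amber bottle where they are.

Things in the scene. Friction and masses are not known exactly. Their poses are not given: they have to be found in the camera images.
- yellow_buffer_center (a point): yellow pH 7 buffer bottle: upright capped white plastic bottle with a yellow screw cap and a yellow band on its label, 86 mm tall overall; round body 46 mm in diameter from the foot up to 58 mm, then a shoulder, then the cap, 38 mm in diameter, from 66 to 86 mm. About 0.11 kg. This point is its centre, on its axis, 43 mm above its foot; z along its axis. Starts standing on the bench.
- red_buffer_center (a point): red pH 4 buffer bottle: upright capped white plastic bottle with a red screw cap and a red band on its label, 86 mm tall overall; round body 46 mm in diameter from the foot up to 58 mm, then a shoulder, then the cap, 38 mm in diameter, from 66 to 86 mm. About 0.11 kg. This point is its centre, on its axis, 43 mm above its foot; z along its axis. Starts standing on the bench.
- blue_buffer_center (a point): blue pH 10 buffer bottle: upright capped white plastic bottle with a blue screw cap and a blue band on its label, 86 mm tall overall; round body 46 mm in diameter from the foot up to 58 mm, then a shoulder, then the cap, 38 mm in diameter, from 66 to 86 mm. About 0.11 kg. This point is its centre, on its axis, 43 mm above its foot; z along its axis. Starts standing on the bench.
- sample_beaker_center (a point): sample beaker: white plastic beaker, the larger of the two beakers, open at the top, straight-sided, 54 mm in outer diameter and 72 mm tall, wall 2.5 mm, with a small pouring lip at the rim. About 0.045 kg. This point is its centre, on its axis, 36 mm above its foot; z along its axis. Starts standing on the bench.
- rinse_beaker_center (a point): rinse beaker: green plastic beaker, the smaller of the two beakers, open at the top, straight-sided, 48 mm in outer diameter and 62 mm tall, wall 2.5 mm, with a small pouring lip at the rim. About 0.06 kg. This point is its centre, on its axis, 31 mm above its foot; z along its axis. Starts standing on the bench.
- stirrer: magnetic stirrer: cream box 126 x 120 mm, fixed to the bench, with a round white plate 100 mm in diameter on top, its top face 46 mm above the bench. Origin on the bench under the middle of the plate; z up; the dark control panel with the knob faces its -x. It stands to the left or to the right of the tray.
- tray: four-bay bottle tray: grey-blue shallow open tray 284 mm long (its y) by 74 mm wide (its x), fixed to the bench; walls and dividers 4 mm thick and 18 mm high above the bench, floor 4 mm thick. Four square bays in one row, 66 x 66 mm inside, centred at x = 0 and y = -105, -35, +35 and +105 mm in its frame. Origin on the bench under its centre; z up.
- wash_bottle: bystander, leave alone: white wash bottle with grey cap and bent spout, 60 mm in diameter, 183 mm tall; origin at the centre of its foot. Stands loose beyond one end of the work.
- amber_bottle: bystander, leave alone: amber glass reagent bottle with black cap, 72 mm in diameter, 162 mm tall; origin at the centre of its foot. Stands loose beyond the other end of the work.
There are look-alikes about, which are no part of the job. What is shaped like the part that bears sample_beaker_center but black or purple is not meant.

How it is judged:
By the outcome, as a careful person would: the job done as asked, in the order asked, and still so for the second after the job is handed in, with the robot touching nothing.
It also fails if it takes over 128 s, if anything falls off the work surface, if the arm or the gripper's body presses on something with over 40 N, if the wrist force passes 120 N, or if a joint passes its speed limit or range.

## Robot

A 6-joint arm with a two-finger parallel gripper is mounted at the origin on the work surface. World frame = base frame: x ahead of the robot, y to its left, z up, the work surface at z = 0. Lengths are in m, angles in rad, forces in N, time in s.
With the tool pointing down it reaches from about 0.4 to 0.925 m from the base axis. Payload 3.4 kg.
Tool frame: the origin (TCP) lies midway between the tips of the shut fingers; the grasp point (between the pads) lies 19 mm behind it; z points along the fingers, y is the line along which they close (so a half turn about z gives the same grasp; the last joint's range is limited). The gripper opens to 85 mm and grips with 20 to 120 N. Pads are 22 mm wide; open, the fingers measure 114 mm over their backs; the gripper's body (76 mm by 85 mm) begins 54 mm behind the grasp point. The pads swing forward as they close: fully open they stand 13 mm farther back than shut.
Start: joints at [1.206, 0.307, 1.506, -0, 1.328, -0.073], TCP at [0.165, 0.551, 0.196] pointing down, gripper open.
Joint ranges: [-3.12, 3.12], [-1.05, 2.28], [0.14, 2.33], [-1.42, 4.57], [0.1, 2.73], [-2.68, 2.68]. Speed limits (rad/s): [2.57, 2.57, 3.14, 3.14, 3.14, 3.14].

## Interface

Orientations are given as [roll, pitch, yaw] about the fixed x, y, z axes, in that order (R = Rz(yaw) Ry(pitch) Rx(roll)).
In Python, from station import bot gives the robot as it stands.
- The arm moves only by the tool jog_arm, never from a script. Its argument "moves" is a list of rows, each an object of numbers: "dx", "dy", "dz": the shift along the tool's x, y, z as a fraction of full scale; "ax", "ay", "az": the turn, a rotation vector about the tool's x, y, z as a fraction of full scale; "claw": the opening, from 0 (shut) to 1 (fully open). In form: [{"dx": .., "dy": .., "dz": .., "ax": .., "ay": .., "az": .., "claw": ..}, ...]. A call has 1 to 8 rows; each row is the pose to reach, as a shift and turn from the pose commanded when the call began, along the tool's axes at that moment; what a row does not reach only later rows make up. Full scale, the value 1, is 0.4 m for a shift and 45 degrees for a turn. A row lasts 1/8 s, in which the tool goes at most 62.5 mm and 10.7 degrees, less where a joint would pass 70% of its speed; a pose out of reach is approached as far as the arm can. A call with a number of a shift or a turn outside -1 to 1 is refused whole. A call with a gripper value outside its range is refused whole. The fingers move at their own pace and stop on an object; the grip force is fixed at half the most. Time passes only in rows, so rows that repeat a pose let the fingers close. It gives the time, the measured TCP pose, the force, the opening and the grip force at its end, in the units of the state.
- bot.observe(): the state, without advancing time (a new reading comes with each control period).
- bot.get_image(name): name is "scene" or "top"; returns the picture (420x560x3 uint8, red, green, blue); there is no depth.
- bot.get_calibration(name): a dict with "fx", "fy", "cx", "cy" (pixels), "camera_from_world" (4x4, takes a point from world to camera coordinates). Camera axes: x right, y down, z forward; pixel columns grow to the right and rows downward; lengths in m; the calibration is good to about 2 mm. A picture is of the moment at which its call begins. get_calibration takes no time and is no camera call.
- bot.job_done(): hands the job in; it is judged then, once.
The state is a dict: "time": time; "joint_pos": joint angles; "qvel": joint speeds; "effort": joint torques, N m; "ee_pos": TCP position; "ee_rot": TCP orientation; "contact_force": force on the tool from outside, world axes, zero at the start; "ft_torque": the same for the moment, N m; "gripper_width": opening from 0.0 (shut) to 1.0 (fully open); "finger_force": force on a finger pad.
Only numpy, scipy, OpenCV 4.12 (cv2) and the standard library are available. Lean on these libraries where they do the work, as an engineer would, in place of code of your own. Each camera call takes 0.05 s, during which the arm holds its last target. There are 200 camera calls.

## Working session

There is one attempt and no reset: what is moved stays moved. The work goes in short steps, Python scripts to look and compute and a tool call to move; the robot and the scene stay as the last step left them, time stands still between calls to the robot, and variables do not carry over. Pictures are saved under pics/ and viewed, at most 14 in all, crops included, and the job is handed in when it is done.

Besides the shell and the picture viewer there is one more tool, called as name([rows], argument=value, ...), one row to a line, values as JSON. jog_arm: Moves the arm, as the interface text tells. Shift numbers are shares of 0.4 m and turn numbers shares of 45 degrees, none past 1 either way. Its arguments: {"type":"object","properties":{"moves":{"type":"array","items":{"type":"object","properties":{"dx":{"type":"number","minimum":-1,"maximum":1},"dy":{"type":"number","minimum":-1,"maximum":1},"dz":{"type":"number","minimum":-1,"maximum":1},"ax":{"type":"number","minimum":-1,"maximum":1},"ay":{"type":"number","minimum":-1,"maximum":1},"az":{"type":"number","minimum":-1,"maximum":1},"claw":{"type":"number"}}}}},"required":["moves"]}

```bash
mkdir -p pics; ls
python3 - <<'E'
from station import bot
import cv2,numpy as np
for n in("scene","top"):
    cv2.imwrite(f"pics/{n}0.png",cv2.resize(bot.get_image(n)[:,:,::-1],(784,588)))
    c=bot.get_calibration(n);print(n,c["fx"],c["fy"],c["cx"],c["cy"]);print(np.round(np.linalg.inv(c["camera_from_world"]),3))
o=bot.observe();print(o["time"],o["ee_pos"],o["ee_rot"],o["gripper_width"])
E
```

```text
pics
scene 531.0848482860546 531.0848482860546 284.6428967599581 214.52197327127732
[[-0.272  0.699 -0.661  1.573]
 [ 0.962  0.183 -0.202  0.342]
 [-0.02  -0.691 -0.723  1.225]
 [ 0.     0.     0.     1.   ]]
top 414.6959069405989 414.6959069405989 284.2768001908813 209.87861545376546
[[ 0.02  -0.991  0.129  0.36 ]
 [-1.    -0.018  0.016 -0.015]
 [-0.013 -0.129 -0.992  1.294]
 [ 0.     0.     0.     1.   ]]
0.1 [0.16464552 0.55020956 0.1952772 ] [-3.13976388e+00 -1.64649292e-04  2.85076768e+00] 0.9955716389892894
```

View pics/scene0.png

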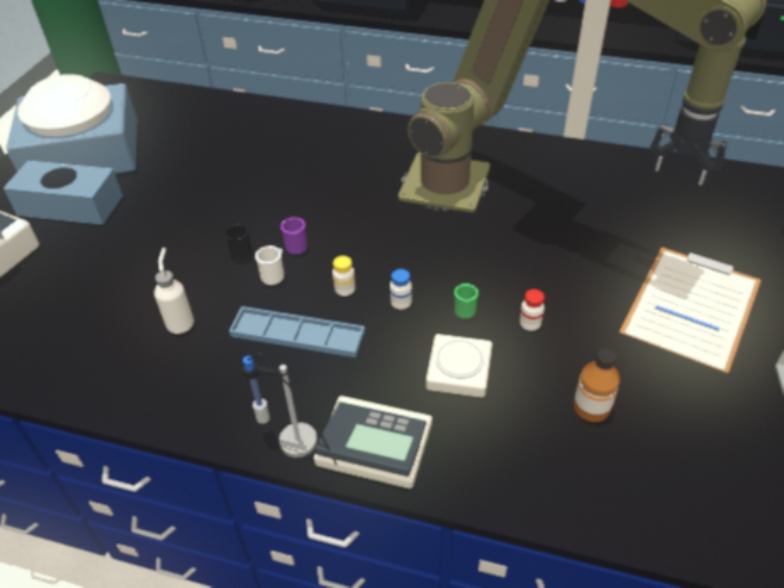

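View pics/top0.png

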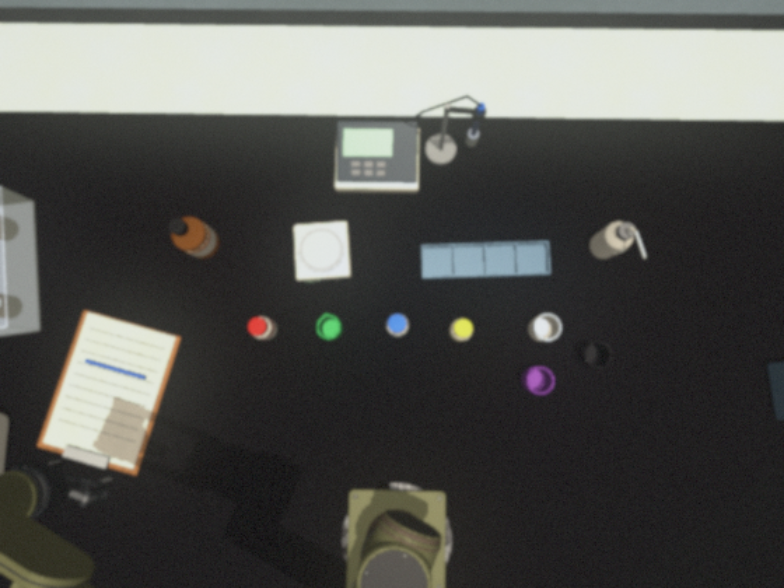

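The top view (784 px wide) shows the following:
- **Items in the row:** red (258,327), green (328,327), blue (397,324), yellow (462,328).
- **Sample beaker candidates:** white (545,327), black (596,353) and purple (540,380). I choose the white one.
- **Fixtures:** stirrer plate (322,250) and tray (486,260). The stirrer is on the +y side of the tray, so the rinse bay is the left one at about (437,261).

Next I measure positions from both views.

```bash
cat > h.py <<'E'
from station import bot
import cv2,numpy as np
def ray(n,uv):
    c=bot.get_calibration(n);T=np.linalg.inv(c["camera_from_world"])
    d=T[:3,:3]@[(uv[0]-c["cx"])/c["fx"],(uv[1]-c["cy"])/c["fy"],1];return T[:3,3],d
def plane(n,uv,z):
    o,d=ray(n,uv);return o+d*(z-o[2])/d[2]
def tri(a,b):
    o,d=ray("scene",a);p,e=ray("top",b)
    s=np.linalg.lstsq(np.c_[d,-e],p-o,rcond=None)[0];A=o+s[0]*d;B=p+s[1]*e
    return (A+B)/2,np.linalg.norm(A-B)
HUE={"yellow":(22,38,130),"red":(172,5,130),"blue":(105,122,130),"green":(50,80,100)}
def mask(im,k):
    h=cv2.cvtColor(im,cv2.COLOR_RGB2HSV);a,b,s=HUE[k]
    H=h[...,0];m=(H>=a)&(H<=b) if a<b else (H>=a)|(H<=b)
    return (m&(h[...,1]>s)&(h[...,2]>70)).astype(np.uint8)
def blobs(m,amin=30):
    n,l,st,c=cv2.connectedComponentsWithStats(m);return [(st[i,4],c[i].round(1),st[i,:4]) for i in range(1,n) if st[i,4]>amin]
E
python3 - <<'E'
from h import *
T=bot.get_image("top");S=bot.get_image("scene")
for k in HUE:
    for n,im in(("top",T),("scene",S)):
        for a,c,b in blobs(mask(im,k)):
            if n=="top" and 160<c[1]<260 and c[0]>150 or n=="scene" and 150<c[1]<250 and c[0]<420: print(k,n,a,c,b,plane(n,c,.076 if k!="green" else .062).round(3))
h=cv2.cvtColor(T,cv2.COLOR_RGB2HSV)
# white things & tray
w=((h[...,2]>140)&(h[...,1]<60)).astype(np.uint8)
for a,c,b in blobs(w): 
    if 140<c[1]<260 and 150<c[0]<440: print("white",a,c,b,plane("top",c,.04).round(3))
t=((h[...,0]>90)&(h[...,0]<115)&(h[...,1]>50)&(h[...,2]>70)).astype(np.uint8)
for cn in cv2.findContours(t,0,2)[0]:
    r=cv2.minAreaRect(cn)
    if cv2.contourArea(cn)>800 and r[0][1]>100: 
        B=cv2.boxPoints(r);print("tray",r,[plane("top",p,.018).round(3)[:2] for p in B])
crop=T[140:290,160:440];cv2.imwrite("pics/c1.png",cv2.resize(crop[:,:,::-1],None,fx=2.8,fy=2.8,interpolation=2))
E
```

```text
yellow top 126 [330.8 233.4] [325 227  13  13] [ 0.451 -0.134  0.076]
yellow scene 141 [244.2 187.7] [237 182  15  13] [ 0.443 -0.133  0.076]
red top 154 [182.4 232.5] [176 226  14  14] [0.445 0.304 0.076]
red scene 154 [381.4 211.8] [375 206  14  13] [0.439 0.299 0.076]
blue top 107 [282.9 229.9] [277 224  12  13] [0.459 0.007 0.076]
blue scene 133 [285.7 197.1] [279 191  14  13] [0.451 0.005 0.076]
green top 310 [234.4 233.1] [225 223  20  21] [0.447 0.152 0.062]
green scene 361 [332.2 213.6] [324 202  18  25] [0.47  0.156 0.062]
white 1583 [229.5 178.7] [209 158  42  42] [0.617 0.176 0.04 ]
white 1950 [344.9 185.6] [301 174  90  25] [ 0.601 -0.179  0.04 ]
white 271 [389.5 233.7] [381 224  20  20] [ 0.456 -0.314  0.04 ]
white 45 [190.6 235.2] [185 227  10  15] [0.44  0.288 0.04 ]
white 32 [284.2 236.3] [277 232  14   8] [0.442 0.004 0.04 ]
tray ((346.40496826171875, 185.1014862060547), (25.85495948791504, 93.34329986572266), 88.12212371826172) [array([ 0.641, -0.04 ]), array([ 0.656, -0.331]), array([ 0.574, -0.333]), array([ 0.559, -0.043])]
```

View pics/c1.png

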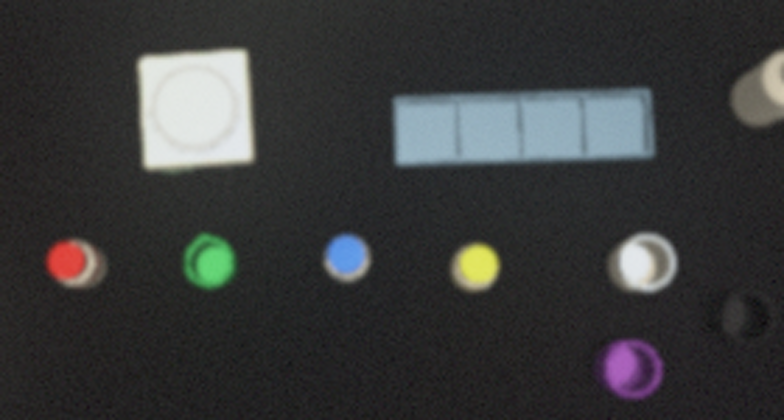

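The crop confirms the white beaker at (647,262), with purple (631,369) and black (745,315) as the look-alikes. The green rim is at about (207,260), with its lip toward +x. The plate is at (196,108).

Run:
```python
from h import *
f=lambda x,y:(160+x/2.8,140+y/2.8)
for n,uv,z in(("white",f(647,262),.072),("green",f(207,260),.062),("plate",f(196,108),.046),("yellow",(330.8,233.4),.084),("red",(182.4,232.5),.084),("blue",(282.9,229.9),.084)):print(n,plane("top",uv,z).round(4))
# scene: tray and plate checks
S=bot.get_image("scene");h=cv2.cvtColor(S,cv2.COLOR_RGB2HSV)
t=((h[...,0]>90)&(h[...,0]<115)&(h[...,1]>50)&(h[...,2]>70)).astype(np.uint8)
for cn in cv2.findContours(t,0,2)[0]:
    r=cv2.minAreaRect(cn)
    if 800<cv2.contourArea(cn)<4000 and 200<r[0][1]<260: print("tray",r[0],plane("scene",r[0],.012).round(3))
print("plate scene",plane("scene",(460/1.4,359/1.4),.046).round(3))
for k,a,b in(("yellow",(244.2,187.7),(330.8,233.4)),("red",(381.4,211.8),(182.4,232.5)),("blue",(285.7,197.1),(282.9,229.9))):print(k,tri(a,b))
```

```text
white [ 0.4541 -0.3108  0.072 ]
green [0.448  0.1533 0.062 ]
plate [0.6157 0.1735 0.046 ]
yellow [ 0.4503 -0.1328  0.084 ]
red [0.4446 0.3016 0.084 ]
blue [0.4579 0.0072 0.084 ]
tray (211.31082153320312, 236.1351318359375) [ 0.609 -0.188  0.012]
plate scene [0.623 0.179 0.046]
yellow (array([ 0.4500221 , -0.13172439,  0.08306896]), np.float64(0.002321556062442054))
red (array([0.44504012, 0.30033664, 0.08315779]), np.float64(0.0029882156091578923))
blue (array([0.45794885, 0.00697072, 0.08362379]), np.float64(0.00042026991496608795))
```

jog_arm([
  {"dx": -0.9635,"dy": -0.7475,"az": -0.371,"claw": 1},
  {"dx": -0.9635,"dy": -0.7475,"az": -0.371,"claw": 1},
  {"dx": -0.9635,"dy": -0.7475,"az": -0.371,"claw": 1},
  {"dx": -0.9635,"dy": -0.7475,"az": -0.371,"claw": 1},
  {"dx": -0.9635,"dy": -0.7475,"az": -0.371,"claw": 1},
  {"dx": -0.9635,"dy": -0.7475,"az": -0.371,"claw": 1},
  {"dx": -0.9635,"dy": -0.7475,"az": -0.371,"claw": 1},
  {"dx": -0.9635,"dy": -0.7475,"az": -0.371,"claw": 1},
])

```text
$.moves[0]: bad value
```

jog_arm([
  {"dx": -0.963,"dy": -0.747,"dz": 0,"ax": 0,"ay": 0,"az": -0.371,"claw": 1},
  {"dx": -0.963,"dy": -0.747,"dz": 0,"ax": 0,"ay": 0,"az": -0.371,"claw": 1},
  {"dx": -0.963,"dy": -0.747,"dz": 0,"ax": 0,"ay": 0,"az": -0.371,"claw": 1},
  {"dx": -0.963,"dy": -0.747,"dz": 0,"ax": 0,"ay": 0,"az": -0.371,"claw": 1},
  {"dx": -0.963,"dy": -0.747,"dz": 0,"ax": 0,"ay": 0,"az": -0.371,"claw": 1},
  {"dx": -0.963,"dy": -0.747,"dz": 0,"ax": 0,"ay": 0,"az": -0.371,"claw": 1},
  {"dx": -0.963,"dy": -0.747,"dz": 0,"ax": 0,"ay": 0,"az": -0.371,"claw": 1},
  {"dx": -0.963,"dy": -0.747,"dz": 0,"ax": 0,"ay": 0,"az": -0.371,"claw": 1},
])

```text
time: 1.25
ee_pos: [0.4494, 0.1521, 0.1963]
ee_rot: [3.141, 0.001, 3.141]
contact_force: [0.6, 0.2, -0.1]
gripper_width: 1.004
finger_force: 0.0
```

jog_arm([
  {"dx": 0.003,"dy": 0,"dz": 0.15,"ax": 0,"ay": 0,"az": 0,"claw": 1},
  {"dx": 0.003,"dy": 0,"dz": 0.3,"ax": 0,"ay": 0,"az": 0,"claw": 1},
  {"dx": 0.003,"dy": 0,"dz": 0.4,"ax": 0,"ay": 0,"az": 0,"claw": 1},
  {"dx": 0.003,"dy": 0,"dz": 0.45,"ax": 0,"ay": 0,"az": 0,"claw": 1},
  {"dx": 0.003,"dy": 0,"dz": 0.45,"ax": 0,"ay": 0,"az": 0,"claw": 0.4},
  {"dx": 0.003,"dy": 0,"dz": 0.45,"ax": 0,"ay": 0,"az": 0,"claw": 0.4},
  {"dx": 0.003,"dy": 0,"dz": 0.45,"ax": 0,"ay": 0,"az": 0,"claw": 0.4},
  {"dx": 0.003,"dy": 0,"dz": 0.45,"ax": 0,"ay": 0,"az": 0,"claw": 0.4},
])

```text
time: 2.25
ee_pos: [0.4484, 0.1545, 0.0176]
ee_rot: [3.141, 0.003, -3.141]
contact_force: [0.3, -0.8, 4.9]
gripper_width: 0.53
finger_force: 61.6
```

jog_arm([
  {"dx": 0,"dy": 0,"dz": -0.15,"ax": 0,"ay": 0,"az": 0,"claw": 0.4},
  {"dx": 0,"dy": 0,"dz": -0.3,"ax": 0,"ay": 0,"az": 0,"claw": 0.4},
  {"dx": -0.065,"dy": -0.1,"dz": -0.3,"ax": 0,"ay": 0,"az": 0,"claw": 0.4},
  {"dx": -0.145,"dy": -0.22,"dz": -0.3,"ax": 0,"ay": 0,"az": 0,"claw": 0.4},
  {"dx": -0.225,"dy": -0.34,"dz": -0.3,"ax": 0,"ay": 0,"az": 0,"claw": 0.4},
  {"dx": -0.305,"dy": -0.46,"dz": -0.3,"ax": 0,"ay": 0,"az": 0,"claw": 0.4},
  {"dx": -0.365,"dy": -0.555,"dz": -0.3,"ax": 0,"ay": 0,"az": 0,"claw": 0.4},
  {"dx": -0.39,"dy": -0.59,"dz": -0.3,"ax": 0,"ay": 0,"az": 0,"claw": 0.4},
])

```text
time: 3.25
ee_pos: [0.6045, -0.0841, 0.1363]
ee_rot: [-3.141, 0.001, 3.14]
contact_force: [-0.5, 0.5, -0.5]
gripper_width: 0.525
finger_force: 62.0
```

Run:
```python
from h import *
T=bot.get_image("top");S=bot.get_image("scene")
a=cv2.resize(T[120:290,180:430],None,fx=2.2,fy=2.2);b=cv2.resize(S[150:280,120:420],None,fx=1.833,fy=1.833)
cv2.imwrite("pics/c2.png",np.vstack([a,b[:,:550] if b.shape[1]>=550 else np.pad(b,((0,0),(0,550-b.shape[1]),(0,0)))])[:,:,::-1][:600])
print(bot.observe()["ee_pos"],bot.observe()["gripper_width"],bot.observe()["finger_force"])
```

```text
[ 0.60387401 -0.08285164  0.13604014] 0.5267452219478529 61.98096186082697
```

View pics/c2.png

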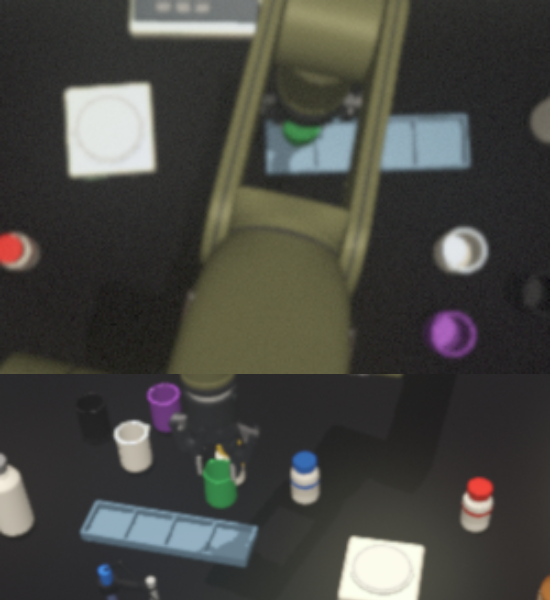

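Green is held level over the end bay, at about (300,130) in the top crop. Lowering and releasing.

jog_arm([
  {"dx": 0,"dy": 0,"dz": 0.12,"ax": 0,"ay": 0,"az": 0,"claw": 0.4},
  {"dx": 0,"dy": 0,"dz": 0.22,"ax": 0,"ay": 0,"az": 0,"claw": 0.4},
  {"dx": 0,"dy": 0,"dz": 0.27,"ax": 0,"ay": 0,"az": 0,"claw": 0.4},
  {"dx": 0,"dy": 0,"dz": 0.285,"ax": 0,"ay": 0,"az": 0,"claw": 0.4},
  {"dx": 0,"dy": 0,"dz": 0.285,"ax": 0,"ay": 0,"az": 0,"claw": 0.4},
  {"dx": 0,"dy": 0,"dz": 0.285,"ax": 0,"ay": 0,"az": 0,"claw": 0.85},
  {"dx": 0,"dy": 0,"dz": 0.285,"ax": 0,"ay": 0,"az": 0,"claw": 0.85},
  {"dx": 0,"dy": 0,"dz": 0.285,"ax": 0,"ay": 0,"az": 0,"claw": 0.85},
])

```text
time: 4.35
ee_pos: [0.6035, -0.0817, 0.0226]
ee_rot: [-3.141, 0.001, -3.141]
contact_force: [0.1, 0.3, -0.3]
gripper_width: 0.849
finger_force: 0.0
```

jog_arm([
  {"dx": 0,"dy": 0,"dz": -0.15,"ax": 0,"ay": 0,"az": 0,"claw": 0.85},
  {"dx": 0,"dy": 0,"dz": -0.3,"ax": 0,"ay": 0,"az": 0,"claw": 1},
  {"dx": 0,"dy": 0,"dz": -0.4,"ax": 0,"ay": 0,"az": 0.2,"claw": 1},
  {"dx": 0.374,"dy": -0.572,"dz": -0.4,"ax": 0,"ay": 0,"az": 1,"claw": 1},
  {"dx": 0.374,"dy": -0.572,"dz": -0.4,"ax": 0,"ay": 0,"az": 1,"claw": 1},
  {"dx": 0.374,"dy": -0.572,"dz": -0.4,"ax": 0,"ay": 0,"az": 1,"claw": 1},
  {"dx": 0.374,"dy": -0.572,"dz": -0.4,"ax": 0,"ay": 0,"az": 1,"claw": 1},
  {"dx": 0.374,"dy": -0.572,"dz": -0.4,"ax": 0,"ay": 0,"az": 1,"claw": 1},
])

```text
time: 5.35
ee_pos: [0.4515, -0.3134, 0.1823]
ee_rot: [-3.141, 0.0, 2.353]
contact_force: [-0.0, -0.1, 0.5]
gripper_width: 0.999
finger_force: 0.0
```

jog_arm([
  {"dx": 0,"dy": 0,"dz": 0,"ax": 0,"ay": 0,"az": 1,"claw": 1},
  {"dx": 0,"dy": 0,"dz": 0,"ax": 0,"ay": 0,"az": 1,"claw": 1},
  {"dx": 0,"dy": 0,"dz": 0,"ax": 0,"ay": 0,"az": 1,"claw": 1},
  {"dx": 0,"dy": 0,"dz": 0,"ax": 0,"ay": 0,"az": 1,"claw": 1},
  {"dx": 0,"dy": 0,"dz": 0,"ax": 0,"ay": 0,"az": 1,"claw": 1},
  {"dx": 0,"dy": 0,"dz": 0,"ax": 0,"ay": 0,"az": 1,"claw": 1},
])

```text
time: 6.1
ee_pos: [0.4537, -0.3106, 0.1822]
ee_rot: [3.142, 0.0, 1.574]
contact_force: [0.3, -0.8, -0.3]
gripper_width: 1.0
finger_force: 0.0
```

Run:
```python
from h import *
T=bot.get_image("top");S=bot.get_image("scene")
a=cv2.resize(T[140:290,180:430],None,fx=2.2,fy=2.2);b=cv2.resize(S[140:280,120:420],None,fx=1.8333,fy=1.8333)
cv2.imwrite("pics/c3.png",np.vstack([a,cv2.resize(b,(550,257))])[:,:,::-1][:600])
for k in HUE:
    print(k,[(x,c,plane("top",c,.084 if k!="green" else .06).round(3)) for x,c,_ in blobs(mask(T,k)) if 150<c[1]<260 and c[0]>150],[(x,c) for x,c,_ in blobs(mask(S,k)) if 150<c[1]<270 and c[0]<420])
```

```text
yellow [(np.int32(121), array([330.5, 233.1]), array([ 0.451, -0.132,  0.084]))] [(np.int32(134), array([244.5, 188. ]))]
red [(np.int32(155), array([182.4, 232.5]), array([0.445, 0.302, 0.084]))] [(np.int32(154), array([381.4, 211.8]))]
blue [(np.int32(105), array([282.9, 229.9]), array([0.458, 0.007, 0.084]))] [(np.int32(134), array([285.7, 197. ])), (np.int32(75), array([177. , 258.9]))]
green [(np.int32(236), array([313.2, 183.1]), array([ 0.603, -0.081,  0.06 ]))] [(np.int32(368), array([244. , 234.4]))]
```

View pics/c3.png

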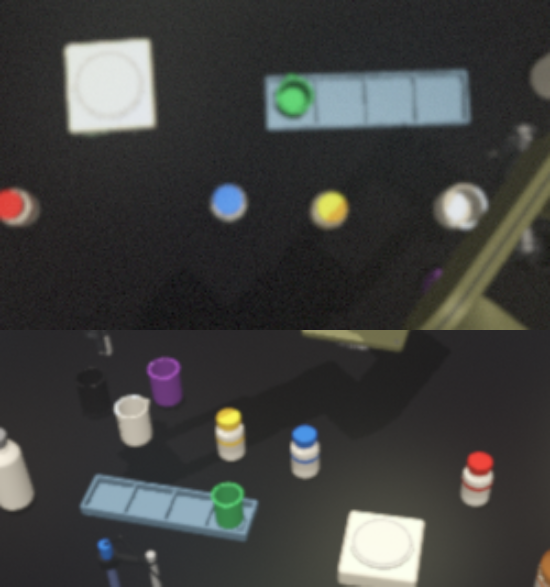

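Green stands in the bay next to the stirrer, at (0.603,-0.081). The white beaker is confirmed at (463,207) in the crop. Picking it.

jog_arm([
  {"dx": 0,"dy": 0,"dz": 0.13,"ax": 0,"ay": 0,"az": 0,"claw": 1},
  {"dx": 0,"dy": 0,"dz": 0.26,"ax": 0,"ay": 0,"az": 0,"claw": 1},
  {"dx": 0,"dy": 0,"dz": 0.36,"ax": 0,"ay": 0,"az": 0,"claw": 1},
  {"dx": 0,"dy": 0,"dz": 0.402,"ax": 0,"ay": 0,"az": 0,"claw": 1},
  {"dx": 0,"dy": 0,"dz": 0.402,"ax": 0,"ay": 0,"az": 0,"claw": 0.45},
  {"dx": 0,"dy": 0,"dz": 0.402,"ax": 0,"ay": 0,"az": 0,"claw": 0.45},
  {"dx": 0,"dy": 0,"dz": 0.402,"ax": 0,"ay": 0,"az": 0,"claw": 0.45},
  {"dx": 0,"dy": 0,"dz": 0.402,"ax": 0,"ay": 0,"az": 0,"claw": 0.45},
])

```text
time: 7.2
ee_pos: [0.4546, -0.3114, 0.0226]
ee_rot: [3.139, 0.002, 1.572]
contact_force: [-0.1, -0.1, 3.1]
gripper_width: 0.6
finger_force: 62.8
```

jog_arm([
  {"dx": 0,"dy": 0,"dz": -0.14,"ax": 0,"ay": 0,"az": 0,"claw": 0.45},
  {"dx": 0,"dy": 0,"dz": -0.28,"ax": 0,"ay": 0,"az": 0,"claw": 0.45},
  {"dx": 0.03,"dy": 0.01,"dz": -0.37,"ax": 0,"ay": 0,"az": 0,"claw": 0.45},
  {"dx": 0.13,"dy": 0.05,"dz": -0.37,"ax": 0,"ay": 0,"az": 0,"claw": 0.45},
  {"dx": 0.26,"dy": 0.1,"dz": -0.37,"ax": 0,"ay": 0,"az": 0,"claw": 0.45},
  {"dx": 0.4,"dy": 0.16,"dz": -0.37,"ax": 0,"ay": 0,"az": 0,"claw": 0.45},
  {"dx": 0.54,"dy": 0.2,"dz": -0.37,"ax": 0,"ay": 0,"az": 0,"claw": 0.45},
  {"dx": 0.68,"dy": 0.24,"dz": -0.37,"ax": 0,"ay": 0,"az": 0,"claw": 0.45},
])

```text
time: 8.2
ee_pos: [0.55, -0.0368, 0.1698]
ee_rot: [3.141, 0.0, 1.571]
contact_force: [0.9, -0.1, -1.5]
gripper_width: 0.601
finger_force: 63.1
```

jog_arm([
  {"dx": 0.13,"dy": 0.04,"dz": 0,"ax": 0,"ay": 0,"az": 0,"claw": 0.45},
  {"dx": 0.26,"dy": 0.08,"dz": 0,"ax": 0,"ay": 0,"az": 0,"claw": 0.45},
  {"dx": 0.38,"dy": 0.12,"dz": 0,"ax": 0,"ay": 0,"az": 0,"claw": 0.45},
  {"dx": 0.47,"dy": 0.15,"dz": 0,"ax": 0,"ay": 0,"az": 0,"claw": 0.45},
  {"dx": 0.535,"dy": 0.166,"dz": 0,"ax": 0,"ay": 0,"az": 0,"claw": 0.45},
  {"dx": 0.535,"dy": 0.166,"dz": 0,"ax": 0,"ay": 0,"az": 0,"claw": 0.45},
])

```text
time: 8.95
ee_pos: [0.616, 0.1775, 0.1693]
ee_rot: [3.141, -0.0, 1.574]
contact_force: [-0.3, 0.5, 0.2]
gripper_width: 0.601
finger_force: 63.1
```

jog_arm([
  {"dx": -0.004,"dy": 0,"dz": 0.1,"ax": 0,"ay": 0,"az": 0,"claw": 0.45},
  {"dx": -0.004,"dy": 0,"dz": 0.2,"ax": 0,"ay": 0,"az": 0,"claw": 0.45},
  {"dx": -0.004,"dy": 0,"dz": 0.24,"ax": 0,"ay": 0,"az": 0,"claw": 0.45},
  {"dx": -0.004,"dy": 0,"dz": 0.252,"ax": 0,"ay": 0,"az": 0,"claw": 0.45},
  {"dx": -0.004,"dy": 0,"dz": 0.252,"ax": 0,"ay": 0,"az": 0,"claw": 0.45},
  {"dx": -0.004,"dy": 0,"dz": 0.252,"ax": 0,"ay": 0,"az": 0,"claw": 0.95},
  {"dx": -0.004,"dy": 0,"dz": 0.252,"ax": 0,"ay": 0,"az": 0,"claw": 0.95},
  {"dx": -0.004,"dy": 0,"dz": 0.252,"ax": 0,"ay": 0,"az": 0,"claw": 0.95},
])

```text
time: 9.95
ee_pos: [0.6163, 0.1739, 0.069]
ee_rot: [3.141, -0.0, 1.571]
contact_force: [-0.1, -0.4, -0.4]
gripper_width: 0.953
finger_force: 0.0
```

jog_arm([
  {"dx": 0,"dy": 0,"dz": -0.14,"ax": 0,"ay": 0,"az": 0,"claw": 1},
  {"dx": 0,"dy": 0,"dz": -0.27,"ax": 0,"ay": 0,"az": 0,"claw": 1},
  {"dx": -0.13,"dy": -0.07,"dz": -0.27,"ax": 0,"ay": 0,"az": 0,"claw": 1},
  {"dx": -0.765,"dy": -0.415,"dz": -0.27,"ax": 0,"ay": 0,"az": 0,"claw": 1},
  {"dx": -0.765,"dy": -0.415,"dz": -0.27,"ax": 0,"ay": 0,"az": 0,"claw": 1},
  {"dx": -0.765,"dy": -0.415,"dz": -0.27,"ax": 0,"ay": 0,"az": 0,"claw": 1},
  {"dx": -0.765,"dy": -0.415,"dz": -0.27,"ax": 0,"ay": 0,"az": 0,"claw": 1},
  {"dx": -0.765,"dy": -0.415,"dz": -0.27,"ax": 0,"ay": 0,"az": 0,"claw": 1},
])

```text
time: 10.95
ee_pos: [0.4484, -0.1342, 0.1768]
ee_rot: [3.141, 0.001, 1.57]
contact_force: [1.8, 0.4, -0.3]
gripper_width: 1.004
finger_force: 0.0
```

jog_arm([
  {"dx": 0,"dy": 0,"dz": 0,"ax": 0,"ay": 0,"az": 0,"claw": 1},
  {"dx": 0,"dy": 0,"dz": 0,"ax": 0,"ay": 0,"az": 0,"claw": 1},
])

```text
time: 11.2
ee_pos: [0.4505, -0.132, 0.1768]
ee_rot: [3.141, -0.0, 1.571]
contact_force: [0.6, -0.4, 0.4]
gripper_width: 1.001
finger_force: 0.0
```

Run:
```python
from h import *
T=bot.get_image("top");S=bot.get_image("scene")
a=cv2.resize(T[140:270,180:430],None,fx=2.2,fy=2.2);b=cv2.resize(S[140:290,120:420],(550,275))
cv2.imwrite("pics/c4.png",np.vstack([a,b])[:,:,::-1])
```

```text
(no output)
```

View pics/c4.png

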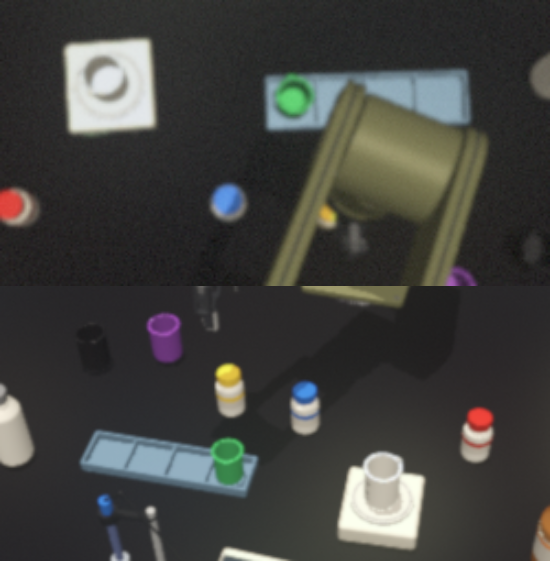

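White stands centred on the plate: base (383,503) against plate centre (383,497) in the scene crop. Picking yellow.

jog_arm([
  {"dx": 0,"dy": 0,"dz": 0.13,"ax": 0,"ay": 0,"az": 0,"claw": 1},
  {"dx": 0,"dy": 0,"dz": 0.26,"ax": 0,"ay": 0,"az": 0,"claw": 1},
  {"dx": 0,"dy": 0,"dz": 0.35,"ax": 0,"ay": 0,"az": 0,"claw": 1},
  {"dx": 0,"dy": 0,"dz": 0.39,"ax": 0,"ay": 0,"az": 0,"claw": 1},
  {"dx": 0,"dy": 0,"dz": 0.39,"ax": 0,"ay": 0,"az": 0,"claw": 0.4},
  {"dx": 0,"dy": 0,"dz": 0.39,"ax": 0,"ay": 0,"az": 0,"claw": 0.4},
  {"dx": 0,"dy": 0,"dz": 0.39,"ax": 0,"ay": 0,"az": 0,"claw": 0.4},
  {"dx": 0,"dy": 0,"dz": 0.39,"ax": 0,"ay": 0,"az": 0,"claw": 0.4},
])

```text
time: 12.3
ee_pos: [0.4504, -0.1322, 0.0225]
ee_rot: [3.14, 0.001, 1.572]
contact_force: [-2.7, 0.5, 9.5]
gripper_width: 0.443
finger_force: 50.8
```

jog_arm([
  {"dx": 0,"dy": 0,"dz": 0,"ax": 0,"ay": 0,"az": 0,"claw": 0.4},
  {"dx": 0,"dy": 0,"dz": 0,"ax": 0,"ay": 0,"az": 0,"claw": 0.4},
])

```text
time: 12.55
ee_pos: [0.4504, -0.1322, 0.0225]
ee_rot: [3.14, 0.001, 1.572]
contact_force: [-3.3, 1.7, 10.0]
gripper_width: 0.44
finger_force: 50.7
```

Run:
```python
from h import *
S=bot.get_image("scene")
cv2.imwrite("pics/c5.png",cv2.resize(S[150:230,190:320],None,fx=6,fy=6,interpolation=2)[:,:,::-1])
```

```text
(no output)
```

View pics/c5.png

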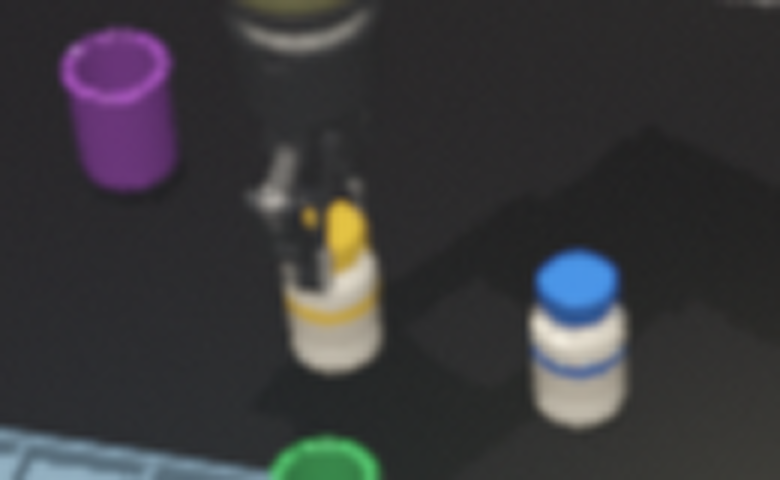

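The fingertips end at about (310,285), at the shoulder and cap, and the opening matches the cap's 38 mm. I'll re-grip squarely on the straight cap instead.

jog_arm([
  {"dx": 0,"dy": 0,"dz": 0,"ax": 0,"ay": 0,"az": 0,"claw": 0.8},
  {"dx": 0,"dy": 0,"dz": 0,"ax": 0,"ay": 0,"az": 0,"claw": 0.8},
  {"dx": 0,"dy": 0,"dz": -0.076,"ax": 0,"ay": 0,"az": 0,"claw": 0.8},
  {"dx": 0,"dy": 0,"dz": -0.076,"ax": 0,"ay": 0,"az": 0,"claw": 0.8},
  {"dx": 0,"dy": 0,"dz": -0.076,"ax": 0,"ay": 0,"az": 0,"claw": 0.35},
  {"dx": 0,"dy": 0,"dz": -0.076,"ax": 0,"ay": 0,"az": 0,"claw": 0.35},
  {"dx": 0,"dy": 0,"dz": -0.076,"ax": 0,"ay": 0,"az": 0,"claw": 0.35},
  {"dx": 0,"dy": 0,"dz": -0.076,"ax": 0,"ay": 0,"az": 0,"claw": 0.35},
])

```text
time: 13.6
ee_pos: [0.4496, -0.1321, 0.0504]
ee_rot: [-3.14, -0.0, 1.571]
contact_force: [1.2, 0.3, 0.2]
gripper_width: 0.349
finger_force: 0.0
```

Run:
```python
from h import *
S=bot.get_image("scene")
cv2.imwrite("pics/c6.png",cv2.resize(S[150:230,190:320],None,fx=6,fy=6,interpolation=2)[:,:,::-1])
c=bot.get_calibration("scene");p=c["camera_from_world"]@[.4496,-.1321,.0504,1];print(((c["fx"]*p[0]/p[2]+c["cx"])-190)*6,((c["fy"]*p[1]/p[2]+c["cy"])-150)*6)
print([(b[0],b[1],plane("scene",b[1],.076)) for b in blobs(mask(S,"yellow")) if b[1][1]>150])
```

```text
327.21057879237264 270.29109802512835
[(np.int32(64), array([246. , 189.8]), array([ 0.45052835, -0.12491701,  0.076     ]))]
```

View pics/c6.png

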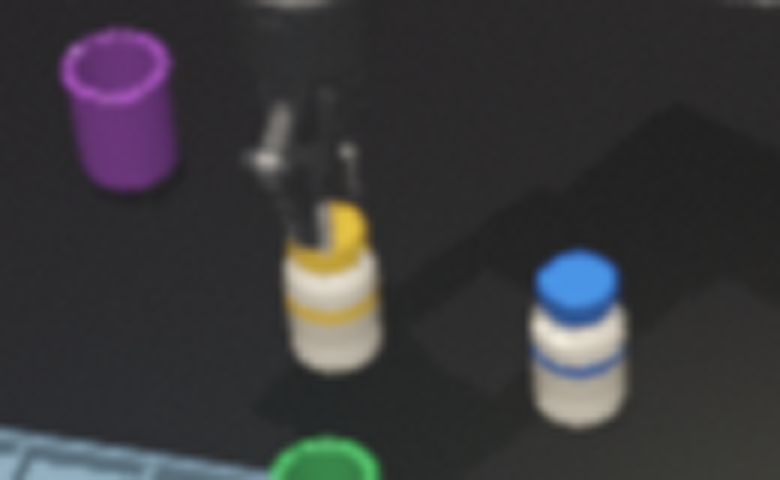

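The tips at (315,248) are level with the cap's top, because the opened pads sit well back from the TCP. A TCP at about 0.029 should put the pads on the cap.

jog_arm([
  {"dx": 0,"dy": 0,"dz": 0,"ax": 0,"ay": 0,"az": 0,"claw": 0.8},
  {"dx": 0,"dy": 0,"dz": 0,"ax": 0,"ay": 0,"az": 0,"claw": 0.8},
  {"dx": 0,"dy": 0,"dz": 0.053,"ax": 0,"ay": 0,"az": 0,"claw": 0.8},
  {"dx": 0,"dy": 0,"dz": 0.053,"ax": 0,"ay": 0,"az": 0,"claw": 0.8},
  {"dx": 0,"dy": 0,"dz": 0.053,"ax": 0,"ay": 0,"az": 0,"claw": 0.3},
  {"dx": 0,"dy": 0,"dz": 0.053,"ax": 0,"ay": 0,"az": 0,"claw": 0.3},
  {"dx": 0,"dy": 0,"dz": 0.053,"ax": 0,"ay": 0,"az": 0,"claw": 0.3},
  {"dx": 0,"dy": 0,"dz": 0.053,"ax": 0,"ay": 0,"az": 0,"claw": 0.3},
])

```text
time: 14.65
ee_pos: [0.4506, -0.1325, 0.0306]
ee_rot: [3.14, 0.001, 1.571]
contact_force: [-1.0, 0.5, 6.2]
gripper_width: 0.419
finger_force: 59.7
```

jog_arm([
  {"dx": 0,"dy": 0,"dz": -0.06,"ax": 0,"ay": 0,"az": 0,"claw": 0.3},
  {"dx": 0,"dy": 0,"dz": -0.16,"ax": 0,"ay": 0,"az": 0,"claw": 0.3},
  {"dx": 0,"dy": 0,"dz": -0.27,"ax": 0,"ay": 0,"az": 0,"claw": 0.3},
  {"dx": -0.01,"dy": 0.08,"dz": -0.3,"ax": 0,"ay": 0,"az": 0,"claw": 0.3},
  {"dx": -0.03,"dy": 0.2,"dz": -0.3,"ax": 0,"ay": 0,"az": 0,"claw": 0.3},
  {"dx": -0.05,"dy": 0.32,"dz": -0.3,"ax": 0,"ay": 0,"az": 0,"claw": 0.3},
  {"dx": -0.05,"dy": 0.39,"dz": -0.3,"ax": 0,"ay": 0,"az": 0,"claw": 0.3},
  {"dx": -0.05,"dy": 0.39,"dz": -0.3,"ax": 0,"ay": 0,"az": 0,"claw": 0.3},
])

```text
time: 15.65
ee_pos: [0.6079, -0.1522, 0.149]
ee_rot: [3.141, 0.0, 1.572]
contact_force: [-0.1, -0.9, -1.9]
gripper_width: 0.421
finger_force: 60.3
```

Run:
```python
from h import *
S=bot.get_image("scene")
cv2.imwrite("pics/c7.png",cv2.resize(S[140:260,150:350],None,fx=4,fy=4,interpolation=2)[:,:,::-1])
```

```text
(no output)
```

View pics/c7.png

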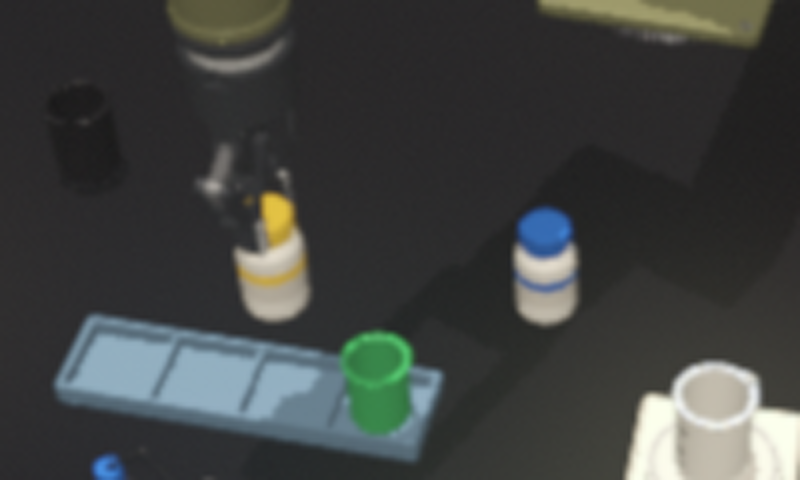

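Yellow hangs upright. Lowering it into bay 2.

jog_arm([
  {"dx": 0,"dy": 0,"dz": 0.12,"ax": 0,"ay": 0,"az": 0,"claw": 0.3},
  {"dx": 0,"dy": 0,"dz": 0.22,"ax": 0,"ay": 0,"az": 0,"claw": 0.3},
  {"dx": 0,"dy": 0,"dz": 0.27,"ax": 0,"ay": 0,"az": 0,"claw": 0.3},
  {"dx": 0,"dy": 0,"dz": 0.287,"ax": 0,"ay": 0,"az": 0,"claw": 0.3},
  {"dx": 0,"dy": 0,"dz": 0.287,"ax": 0,"ay": 0,"az": 0,"claw": 0.3},
  {"dx": 0,"dy": 0,"dz": 0.287,"ax": 0,"ay": 0,"az": 0,"claw": 0.8},
  {"dx": 0,"dy": 0,"dz": 0.287,"ax": 0,"ay": 0,"az": 0,"claw": 0.8},
  {"dx": 0,"dy": 0,"dz": 0.287,"ax": 0,"ay": 0,"az": 0,"claw": 0.8},
])

```text
time: 16.7
ee_pos: [0.6063, -0.1523, 0.0354]
ee_rot: [3.141, 0.0, 1.571]
contact_force: [-1.3, -0.1, 0.1]
gripper_width: 0.795
finger_force: 0.0
```

jog_arm([
  {"dx": 0,"dy": 0,"dz": -0.14,"ax": 0,"ay": 0,"az": 0,"claw": 0.8},
  {"dx": 0,"dy": 0,"dz": -0.28,"ax": 0,"ay": 0,"az": 0,"claw": 0.8},
  {"dx": 0,"dy": 0,"dz": -0.35,"ax": 0,"ay": 0,"az": 0,"claw": 0.8},
  {"dx": 0.398,"dy": -0.37,"dz": -0.35,"ax": 0,"ay": 0,"az": 0,"claw": 0.8},
  {"dx": 0.398,"dy": -0.37,"dz": -0.35,"ax": 0,"ay": 0,"az": 0,"claw": 0.8},
  {"dx": 0.398,"dy": -0.37,"dz": -0.35,"ax": 0,"ay": 0,"az": 0,"claw": 0.8},
  {"dx": 0.398,"dy": -0.37,"dz": -0.35,"ax": 0,"ay": 0,"az": 0,"claw": 0.8},
  {"dx": 0.398,"dy": -0.37,"dz": -0.35,"ax": 0,"ay": 0,"az": 0,"claw": 0.8},
])

```text
time: 17.7
ee_pos: [0.4559, 0.0083, 0.1752]
ee_rot: [-3.141, -0.0, 1.574]
contact_force: [0.6, -0.2, -0.1]
gripper_width: 0.799
finger_force: 0.0
```

jog_arm([
  {"dx": 0,"dy": 0,"dz": 0.1,"ax": 0,"ay": 0,"az": 0,"claw": 0.8},
  {"dx": 0,"dy": 0,"dz": 0.24,"ax": 0,"ay": 0,"az": 0,"claw": 0.8},
  {"dx": 0,"dy": 0,"dz": 0.33,"ax": 0,"ay": 0,"az": 0,"claw": 0.8},
  {"dx": 0,"dy": 0,"dz": 0.365,"ax": 0,"ay": 0,"az": 0,"claw": 0.8},
  {"dx": 0,"dy": 0,"dz": 0.365,"ax": 0,"ay": 0,"az": 0,"claw": 0.3},
  {"dx": 0,"dy": 0,"dz": 0.365,"ax": 0,"ay": 0,"az": 0,"claw": 0.3},
  {"dx": 0,"dy": 0,"dz": 0.365,"ax": 0,"ay": 0,"az": 0,"claw": 0.3},
  {"dx": 0,"dy": 0,"dz": 0.365,"ax": 0,"ay": 0,"az": 0,"claw": 0.3},
])

```text
time: 18.7
ee_pos: [0.4586, 0.0069, 0.0296]
ee_rot: [3.14, 0.0, 1.571]
contact_force: [0.6, 0.5, -0.9]
gripper_width: 0.423
finger_force: 59.9
```

jog_arm([
  {"dx": 0,"dy": 0,"dz": -0.14,"ax": 0,"ay": 0,"az": 0,"claw": 0.3},
  {"dx": 0,"dy": 0,"dz": -0.28,"ax": 0,"ay": 0,"az": 0,"claw": 0.3},
  {"dx": -0.06,"dy": 0.03,"dz": -0.325,"ax": 0,"ay": 0,"az": 0,"claw": 0.3},
  {"dx": -0.18,"dy": 0.09,"dz": -0.325,"ax": 0,"ay": 0,"az": 0,"claw": 0.3},
  {"dx": -0.31,"dy": 0.16,"dz": -0.325,"ax": 0,"ay": 0,"az": 0,"claw": 0.3},
  {"dx": -0.44,"dy": 0.23,"dz": -0.325,"ax": 0,"ay": 0,"az": 0,"claw": 0.3},
  {"dx": -0.57,"dy": 0.3,"dz": -0.325,"ax": 0,"ay": 0,"az": 0,"claw": 0.3},
  {"dx": -0.68,"dy": 0.36,"dz": -0.325,"ax": 0,"ay": 0,"az": 0,"claw": 0.3},
])

```text
time: 19.7
ee_pos: [0.6029, -0.2671, 0.1592]
ee_rot: [3.141, 0.0, 1.571]
contact_force: [1.6, 1.5, -1.6]
gripper_width: 0.425
finger_force: 60.6
```

jog_arm([
  {"dx": -0.067,"dy": 0.029,"dz": 0,"ax": 0,"ay": 0,"az": 0,"claw": 0.3},
  {"dx": -0.067,"dy": 0.029,"dz": 0,"ax": 0,"ay": 0,"az": 0,"claw": 0.3},
  {"dx": -0.067,"dy": 0.029,"dz": 0,"ax": 0,"ay": 0,"az": 0,"claw": 0.3},
])

```text
time: 20.08
ee_pos: [0.613, -0.2909, 0.1587]
ee_rot: [-3.141, -0.001, 1.571]
contact_force: [-0.6, 0.0, -0.7]
gripper_width: 0.421
finger_force: 60.6
```

Drop 0.1255 m (0.313) to z about 0.034.

jog_arm([
  {"dx": 0,"dy": 0,"dz": 0.12,"ax": 0,"ay": 0,"az": 0,"claw": 0.3},
  {"dx": 0,"dy": 0,"dz": 0.24,"ax": 0,"ay": 0,"az": 0,"claw": 0.3},
  {"dx": 0,"dy": 0,"dz": 0.295,"ax": 0,"ay": 0,"az": 0,"claw": 0.3},
  {"dx": 0,"dy": 0,"dz": 0.313,"ax": 0,"ay": 0,"az": 0,"claw": 0.3},
  {"dx": 0,"dy": 0,"dz": 0.313,"ax": 0,"ay": 0,"az": 0,"claw": 0.3},
  {"dx": 0,"dy": 0,"dz": 0.313,"ax": 0,"ay": 0,"az": 0,"claw": 0.8},
  {"dx": 0,"dy": 0,"dz": 0.313,"ax": 0,"ay": 0,"az": 0,"claw": 0.8},
  {"dx": 0,"dy": 0,"dz": 0.313,"ax": 0,"ay": 0,"az": 0,"claw": 0.8},
])

```text
time: 21.08
ee_pos: [0.6141, -0.2919, 0.0343]
ee_rot: [3.141, 0.001, 1.571]
contact_force: [-0.1, -0.3, -0.1]
gripper_width: 0.8
finger_force: 0.0
```

jog_arm([
  {"dx": 0,"dy": 0,"dz": -0.14,"ax": 0,"ay": 0,"az": 0,"claw": 0.8},
  {"dx": 0,"dy": 0,"dz": -0.28,"ax": 0,"ay": 0,"az": 0,"claw": 0.8},
  {"dx": 0,"dy": 0,"dz": -0.36,"ax": 0,"ay": 0,"az": 0,"claw": 0.8},
  {"dx": 0.68,"dy": -0.422,"dz": -0.36,"ax": 0,"ay": 0,"az": 0,"claw": 0.8},
  {"dx": 0.68,"dy": -0.422,"dz": -0.36,"ax": 0,"ay": 0,"az": 0,"claw": 0.8},
  {"dx": 0.68,"dy": -0.422,"dz": -0.36,"ax": 0,"ay": 0,"az": 0,"claw": 0.8},
  {"dx": 0.68,"dy": -0.422,"dz": -0.36,"ax": 0,"ay": 0,"az": 0,"claw": 0.8},
  {"dx": 0.68,"dy": -0.422,"dz": -0.36,"ax": 0,"ay": 0,"az": 0,"claw": 0.8},
])

```text
time: 22.08
ee_pos: [0.4477, -0.0248, 0.178]
ee_rot: [3.14, -0.0, 1.571]
contact_force: [0.3, -0.0, 0.5]
gripper_width: 0.805
finger_force: 0.0
```

jog_arm([
  {"dx": 0.802,"dy": 0,"dz": 0,"ax": 0,"ay": 0,"az": 0,"claw": 0.8},
  {"dx": 0.802,"dy": 0,"dz": 0,"ax": 0,"ay": 0,"az": 0,"claw": 0.8},
  {"dx": 0.802,"dy": 0,"dz": 0,"ax": 0,"ay": 0,"az": 0,"claw": 0.8},
  {"dx": 0.802,"dy": 0,"dz": 0,"ax": 0,"ay": 0,"az": 0,"claw": 0.8},
  {"dx": 0.802,"dy": 0,"dz": 0,"ax": 0,"ay": 0,"az": 0,"claw": 0.8},
  {"dx": 0.802,"dy": 0,"dz": 0,"ax": 0,"ay": 0,"az": 0,"claw": 0.8},
  {"dx": 0.802,"dy": 0,"dz": 0,"ax": 0,"ay": 0,"az": 0,"claw": 0.8},
  {"dx": 0.802,"dy": 0,"dz": 0,"ax": 0,"ay": 0,"az": 0,"claw": 0.8},
])

```text
time: 23.08
ee_pos: [0.4484, 0.2929, 0.1776]
ee_rot: [-3.141, 0.001, 1.57]
contact_force: [0.7, 0.3, 0.4]
gripper_width: 0.801
finger_force: 0.0
```

Run:
```python
from h import *
T=bot.get_image("top");S=bot.get_image("scene")
a=cv2.resize(T[140:270,180:430],None,fx=2.2,fy=2.2);b=cv2.resize(S[140:290,120:420],(550,275))
cv2.imwrite("pics/c8.png",np.vstack([a,b])[:,:,::-1])
```

```text
(no output)
```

View pics/c8.png

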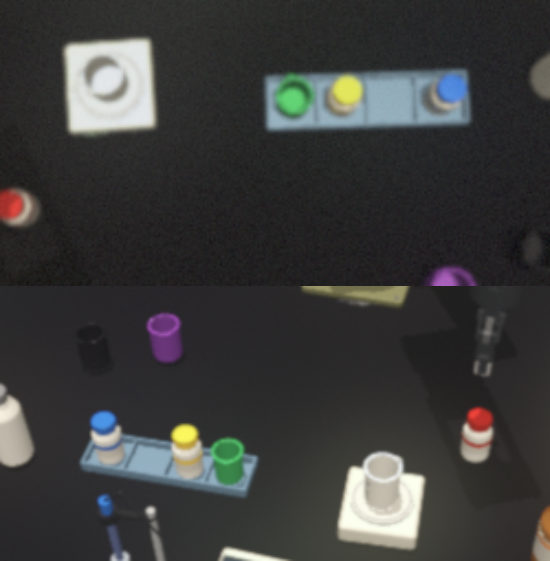

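Green, yellow and blue stand in their bays at (294,97), (346,93) and (450,90) in the top crop, and bay 3 is empty. A short settle, then red.

jog_arm([
  {"dx": 0,"dy": 0,"dz": 0,"ax": 0,"ay": 0,"az": 0,"claw": 0.8},
  {"dx": 0,"dy": 0,"dz": 0,"ax": 0,"ay": 0,"az": 0,"claw": 0.8},
])

```text
time: 23.42
ee_pos: [0.4488, 0.2938, 0.1779]
ee_rot: [3.141, -0.0, 1.57]
contact_force: [-0.4, -0.1, -1.1]
gripper_width: 0.795
finger_force: 0.0
```

jog_arm([
  {"dx": 0.018,"dy": -0.01,"dz": 0.1,"ax": 0,"ay": 0,"az": 0,"claw": 0.8},
  {"dx": 0.018,"dy": -0.01,"dz": 0.24,"ax": 0,"ay": 0,"az": 0,"claw": 0.8},
  {"dx": 0.018,"dy": -0.01,"dz": 0.33,"ax": 0,"ay": 0,"az": 0,"claw": 0.8},
  {"dx": 0.018,"dy": -0.01,"dz": 0.372,"ax": 0,"ay": 0,"az": 0,"claw": 0.8},
  {"dx": 0.018,"dy": -0.01,"dz": 0.372,"ax": 0,"ay": 0,"az": 0,"claw": 0.3},
  {"dx": 0.018,"dy": -0.01,"dz": 0.372,"ax": 0,"ay": 0,"az": 0,"claw": 0.3},
  {"dx": 0.018,"dy": -0.01,"dz": 0.372,"ax": 0,"ay": 0,"az": 0,"claw": 0.3},
  {"dx": 0.018,"dy": -0.01,"dz": 0.372,"ax": 0,"ay": 0,"az": 0,"claw": 0.3},
])

```text
time: 24.42
ee_pos: [0.4451, 0.302, 0.0298]
ee_rot: [3.14, -0.001, 1.571]
contact_force: [-0.2, 1.1, -0.6]
gripper_width: 0.426
finger_force: 59.9
```

jog_arm([
  {"dx": 0,"dy": 0,"dz": -0.14,"ax": 0,"ay": 0,"az": 0,"claw": 0.3},
  {"dx": 0,"dy": 0,"dz": -0.28,"ax": 0,"ay": 0,"az": 0,"claw": 0.3},
  {"dx": -0.06,"dy": 0,"dz": -0.35,"ax": 0,"ay": 0,"az": 0,"claw": 0.3},
  {"dx": -0.18,"dy": 0,"dz": -0.35,"ax": 0,"ay": 0,"az": 0,"claw": 0.3},
  {"dx": -0.31,"dy": 0,"dz": -0.35,"ax": 0,"ay": 0,"az": 0,"claw": 0.3},
  {"dx": -0.44,"dy": 0.01,"dz": -0.35,"ax": 0,"ay": 0,"az": 0,"claw": 0.3},
  {"dx": -0.56,"dy": 0.04,"dz": -0.35,"ax": 0,"ay": 0,"az": 0,"claw": 0.3},
  {"dx": -0.67,"dy": 0.08,"dz": -0.35,"ax": 0,"ay": 0,"az": 0,"claw": 0.3},
])

```text
time: 25.42
ee_pos: [0.4765, 0.0321, 0.1695]
ee_rot: [3.141, -0.0, 1.571]
contact_force: [0.3, 0.5, -0.4]
gripper_width: 0.425
finger_force: 60.3
```

jog_arm([
  {"dx": -0.11,"dy": 0.06,"dz": 0,"ax": 0,"ay": 0,"az": 0,"claw": 0.3},
  {"dx": -0.22,"dy": 0.12,"dz": 0,"ax": 0,"ay": 0,"az": 0,"claw": 0.3},
  {"dx": -0.33,"dy": 0.18,"dz": 0,"ax": 0,"ay": 0,"az": 0,"claw": 0.3},
  {"dx": -0.44,"dy": 0.24,"dz": 0,"ax": 0,"ay": 0,"az": 0,"claw": 0.3},
  {"dx": -0.54,"dy": 0.29,"dz": 0,"ax": 0,"ay": 0,"az": 0,"claw": 0.3},
  {"dx": -0.61,"dy": 0.32,"dz": 0,"ax": 0,"ay": 0,"az": 0,"claw": 0.3},
  {"dx": -0.64,"dy": 0.335,"dz": 0,"ax": 0,"ay": 0,"az": 0,"claw": 0.3},
  {"dx": -0.64,"dy": 0.335,"dz": 0,"ax": 0,"ay": 0,"az": 0,"claw": 0.3},
])

```text
time: 26.42
ee_pos: [0.6107, -0.2223, 0.1688]
ee_rot: [-3.141, -0.001, 1.571]
contact_force: [0.4, 0.6, -0.8]
gripper_width: 0.426
finger_force: 60.3
```

jog_arm([
  {"dx": 0,"dy": 0,"dz": 0,"ax": 0,"ay": 0,"az": 0,"claw": 0.3},
])

```text
time: 26.55
ee_pos: [0.6101, -0.2208, 0.1689]
ee_rot: [-3.141, -0.001, 1.572]
contact_force: [0.1, -0.7, -0.3]
gripper_width: 0.423
finger_force: 60.3
```

jog_arm([
  {"dx": -0.002,"dy": 0,"dz": 0.13,"ax": 0,"ay": 0,"az": 0,"claw": 0.3},
  {"dx": -0.002,"dy": 0,"dz": 0.26,"ax": 0,"ay": 0,"az": 0,"claw": 0.3},
  {"dx": -0.002,"dy": 0,"dz": 0.32,"ax": 0,"ay": 0,"az": 0,"claw": 0.3},
  {"dx": -0.002,"dy": 0,"dz": 0.337,"ax": 0,"ay": 0,"az": 0,"claw": 0.3},
  {"dx": -0.002,"dy": 0,"dz": 0.337,"ax": 0,"ay": 0,"az": 0,"claw": 0.3},
  {"dx": -0.002,"dy": 0,"dz": 0.337,"ax": 0,"ay": 0,"az": 0,"claw": 0.8},
  {"dx": -0.002,"dy": 0,"dz": 0.337,"ax": 0,"ay": 0,"az": 0,"claw": 0.8},
  {"dx": -0.002,"dy": 0,"dz": 0.337,"ax": 0,"ay": 0,"az": 0,"claw": 0.8},
])

```text
time: 27.55
ee_pos: [0.6113, -0.2231, 0.0347]
ee_rot: [3.141, 0.0, 1.572]
contact_force: [0.8, -0.2, -0.7]
gripper_width: 0.803
finger_force: 0.0
```

jog_arm([
  {"dx": 0,"dy": 0,"dz": -0.14,"ax": 0,"ay": 0,"az": 0,"claw": 0.8},
  {"dx": 0,"dy": 0,"dz": -0.28,"ax": 0,"ay": 0,"az": 0,"claw": 0.8},
  {"dx": 0,"dy": 0,"dz": -0.42,"ax": 0,"ay": 0,"az": 0,"claw": 0.8},
  {"dx": 0.8,"dy": -0.35,"dz": -0.45,"ax": 0,"ay": 0,"az": 0,"claw": 0.8},
  {"dx": 0.8,"dy": -0.35,"dz": -0.45,"ax": 0,"ay": 0,"az": 0,"claw": 0.8},
  {"dx": 0.8,"dy": -0.35,"dz": -0.45,"ax": 0,"ay": 0,"az": 0,"claw": 0.8},
  {"dx": 0.8,"dy": -0.35,"dz": -0.45,"ax": 0,"ay": 0,"az": 0,"claw": 0.8},
  {"dx": 0.8,"dy": -0.35,"dz": -0.45,"ax": 0,"ay": 0,"az": 0,"claw": 0.8},
])

```text
time: 28.55
ee_pos: [0.4847, 0.0646, 0.2132]
ee_rot: [3.141, -0.0, 1.571]
contact_force: [1.2, 0.4, 1.0]
gripper_width: 0.799
finger_force: 0.0
```

jog_arm([
  {"dx": 0,"dy": 0,"dz": 0,"ax": 0,"ay": 0,"az": 0,"claw": 0.8},
  {"dx": 0,"dy": 0,"dz": 0,"ax": 0,"ay": 0,"az": 0,"claw": 0.8},
  {"dx": 0,"dy": 0,"dz": 0,"ax": 0,"ay": 0,"az": 0,"claw": 0.8},
])

```text
time: 28.92
ee_pos: [0.4864, 0.0618, 0.2129]
ee_rot: [3.141, 0.0, 1.57]
contact_force: [-0.4, -0.2, 0.2]
gripper_width: 0.801
finger_force: 0.0
```

Run:
```python
from h import *
T=bot.get_image("top");S=bot.get_image("scene")
a=cv2.resize(T[140:270,180:430],None,fx=2.2,fy=2.2);b=cv2.resize(S[140:290,120:420],(550,275))
cv2.imwrite("pics/c9.png",np.vstack([a,b])[:,:,::-1])
for k in HUE: print(k,[(plane("top",c,.088 if k!="green" else .062).round(3)) for x,c,_ in blobs(mask(T,k)) if 150<c[1]<260 and c[0]>150])
```

```text
yellow [array([ 0.605, -0.15 ,  0.088])]
red [array([ 0.611, -0.224,  0.088])]
blue [array([ 0.612, -0.291,  0.088])]
green [array([ 0.603, -0.081,  0.062])]
```

View pics/c9.png

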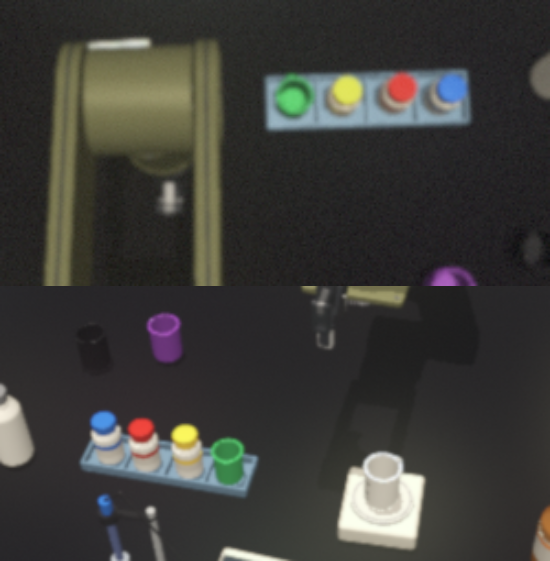

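All items are in place: green, yellow, red and blue in order from the stirrer end, white on the plate at (383,490) in the scene crop, and the hand clear.

```bash
python3 -c "
from station import bot
print(bot.job_done())"
```

```text
the job is handed in; nothing more can be done
None
```

The job is handed in: the white sample beaker stands on the middle of the stirrer plate, and the tray holds green, yellow, red and blue in order from the stirrer end, all upright and free of the hand, at about 29 s of the 128 s allowed.

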